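Close a double-lidded biscuit caddy, then lift off the outer lid alone

ROBOT

A 6-joint arm with a two-finger parallel gripper is mounted at the origin on a cart in front of the work surface, level with it; the furniture and walls round the work are solid. World frame = base frame: x ahead of the robot, y to its left, z up, the work surface at z = 0. Lengths are in m, angles in rad, forces in N, time in s.
With the tool pointing down it reaches from about 0.2 to 0.875 m from the base axis. Payload 3.4 kg.
Tool frame: the origin (TCP) lies midway between the tips of the shut fingers; the grasp point (between the pads) lies 19 mm behind it; z points along the fingers, y is the line along which they close (so a half turn about z gives the same grasp; the last joint's range is limited). The gripper opens to 94 mm and grips with 3 to 60 N. Pads are 16 mm wide; open, the fingers measure 119 mm over their backs; the gripper's body (75 mm by 177 mm) begins 78 mm behind the grasp point.
Start: joints at [1.031, 0.276, 1.505, -0, 1.361, -0.121], TCP at [0.234, 0.525, 0.205] pointing down, gripper open.
Joint ranges: [-2.89, 2.89], [-0.75, 2.08], [0.22, 2.7], [-1.18, 4.32], [0.11, 2.71], [-2.7, 2.7]. Speed limits (rad/s): [2.57, 2.57, 3.14, 3.14, 3.14, 3.14].

INTERFACE

Orientations are given as a unit quaternion [w, x, y, z].
In Python, from workcell import ctrl, cams, spotter gives the robot as it stands.
- The arm moves only by the shell command python3 -m crank 'ROWS' [FORCE]. ROWS is JSON, one flat list of numbers, 7 for each row, row after row: the shift along the tool's x, y, z scaled (see below), then the turn, a rotation vector about the tool's x, y, z scaled (see below), then the opening, from 0 (shut) to 1 (fully open). In form: [dx, dy, dz, ax, ay, az, jaw, dx, dy, dz, ax, ay, az, jaw, ...]. A call has 1 to 20 rows; each row shifts and turns the commanded pose from where the row before left it, along the tool's axes as they then stand; what a row does not reach is not made up. The controller multiplies each number of a shift by 0.2 m and each number of a turn by 6 degrees. A row lasts 1/12 s, in which the tool goes at most 41.7 mm and 7.16 degrees, less where a joint would pass 70% of its speed; a pose out of reach is approached as far as the arm can. A call with a number of a shift or a turn outside -1 to 1 is refused whole. A call with a gripper value outside its range is refused whole. The fingers move at their own pace and stop on an object; FORCE is the grip in N (left out, the last holds). Time passes only in rows, so rows that do not move let the fingers close. It gives the time, the measured TCP pose, the force, the opening and the grip force at its end, in the units of the state.
- ctrl.observe(): the state, without advancing time (a new reading comes with each control period).
- cams.get_image(name): name is "scene" or "top"; returns (picture, depth): 420x560x3 uint8, red, green, blue; 420x560 float32, m along the optical axis (not along the pixel's ray), 0 where there is no reading.
- cams.get_calibration(name): a dict with "mtx" (3x3 intrinsics, pixels), "k1" (the pictures are not rectified: a ray, as slopes to the right and down, at radius r is drawn at 1 + k1 r^2 times it, then the intrinsics apply), "pose" (4x4, takes a point from camera to world coordinates). Camera axes: x right, y up, looking along -z (the intrinsics and any distortion apply to the point x, -y, -z); pixel columns grow to the right and rows downward; lengths in m; the calibration is good to about 2 mm. A picture is of the moment at which its call begins. get_calibration takes no time and is no camera call.
- ctrl.sign_off(): hands the job in; it is judged then, once.
Trained networks look in the newest picture that a camera, given by its name, has taken for a name from the list of things; names that differ only in an ending like _2 or _b are one class to them, and where a whole thing is asked for, a point or a joint stands for the part that bears it (a point fixed in the world has none). Each returns a list of dicts, best first, with "p" (0 to 1); they miss things now and then, are a little off and sometimes report something else, mostly with a low value. They report only what shows in the picture. A call takes as long as a camera call. They do not tell look-alikes from the thing itself.
- spotter.trace(thing, camera): "pixels" (420x560 bool, what is visible of it) and "bbox" ([left, top, width, height] in pixels, round what is visible of it).
- spotter.place_of(thing, camera): "point" ([row, column] in pixels: a listed point, or the origin of a listed thing).
The state is a dict: "time_s": time; "joint_positions": joint angles; "qvel": joint speeds; "joint_torque": joint torques, N m; "position": TCP position; "tcp_rot": TCP orientation; "ft_force": force on the tool from outside, world axes, zero at the start; "moment": the same for the moment, N m; "gripper_width": opening from 0.0 (shut) to 1.0 (fully open); "gripper_force": force on a finger pad.
Only numpy, scipy, OpenCV 4.12 (cv2) and the standard library are available. Lean on these libraries where they do the work, as an engineer would, in place of code of your own. Each camera call takes 0.05 s, during which the arm holds its last target. There are 200 camera calls.

TASK

Close the biscuit caddy: lift the nested pair of lids together by the wooden knob, the blue outer lid riding on the white inner lid, and lower them onto the caddy until the inner lid sits fully home in its mouth, and let go of it. Then take the outer lid alone by its brass collar and lift it straight off, leaving the inner lid seated and undisturbed, and finish while still holding the outer lid, level and still, at least 10 cm above where it sat; do not put it down or let go. Keep the caddy standing where it is, and leave the mug, spice jar, garlic and purple clip alone.

Things in the scene. Friction and masses are not known exactly. Their poses are not given: they have to be found in the camera images.
- caddy_mouth (a point): centre of the open mouth, at rim height, of the biscuit caddy: a round blue tin with two brass bands, standing loose and open on the worktop, 80 mm high, 0.8 kg, body 94 mm across, neck 84 mm outside and 78 mm inside over the top 14 mm. z up.
- inner_knob (a point): grip point on the upright wooden knob of the white inner lid (0.14 kg), on its axis, 52 mm above the lid's foot; knob 22 mm across, its top 12 mm above this point. At the start the lid stands on the worktop with the outer lid nested over it, the knob sticking up 23 mm out of the brass collar; lifted by the knob, both come up together. Home: 38 mm above caddy_mouth. z up.
- inner_flange (a point): centre of the underside of the white inner lid's flange (88 mm across, 4 mm thick), 38 mm below inner_knob; it coincides with caddy_mouth when the lid is fully home, the flange resting on the caddy's rim. Below it the plug that enters the mouth: 74 mm across, 14 mm deep, tapered to 66 mm at its foot.
- outer_collar (a point): centre of the outer lid's brass collar: a tube 48 mm outside, 40 mm inside, 18 mm high; the knob passes up through it. Below it a blue plate, 98 mm across, top 9 mm under this point, with a skirt reaching 22 mm under this point, loose round flange and neck (2.5 mm play). Not fastened, it rests on the flange: nested, this point is 22 mm below inner_knob. 0.12 kg. z up.
- mug: small patterned white mug, 58 x 84 x 49 mm, loose, a bystander; origin at the centre of its underside.
- spice_jar: glass spice jar with a dark cap, 44 mm across and 96 mm high, loose, a bystander; origin at the centre of its underside.
- garlic: bulb of garlic, 60 mm, loose, a bystander; origin at the centre of its underside.
- pegs: purple bag clip, 15 x 72 x 12 mm, lying loose, a bystander; origin at the centre of its underside.
Not all that is in view belongs to the job. Leave any green look-alike of the part that bears inner_knob alone.

How it is judged:
On the way, in this order (a step that is already met when the one before it is completed fails the run):
1. both lids are off the worktop together, the outer lid nested on the inner lid (height (world z) of inner_flange above 0.06 m and z of outer_collar in the frame of inner_knob below -0.017 m and contact force between inner_lid and the fingers above 0.5 N), for 0.2 s.
2. the inner lid is fully home in the caddy and let go, the outer lid still nested on it (distance between inner_flange and caddy_mouth below 0.004 m and z of inner_flange in the frame of caddy_mouth below 0.002 m and z of outer_collar in the frame of inner_knob below -0.017 m and contact force between inner_lid and the fingers below 0.1 N), for 0.2 s.
At the end, for the whole second after the job is handed in: Fingers hold the outer lid level (0.2 rad), still, clear of inner lid and caddy, collar centre 114 mm or more above the mouth (100 mm over its seat). Inner lid home: flange within 4 mm of centre, 2 mm of rim, untouched. Caddy upright on the worktop, within 30 mm of its start (z of outer_collar in the frame of caddy_mouth above 0.114 m and angle between outer_collar's own z axis and vertical below 0.2 rad and linear speed of outer_lid below 0.03 m/s and contact force between outer_lid and the fingers above 1 N and contact force between outer_lid and inner_lid below 0.05 N and contact force between outer_lid and caddy below 0.05 N and distance between inner_flange and caddy_mouth below 0.004 m and z of inner_flange in the frame of caddy_mouth below 0.002 m and contact force between inner_lid and the fingers below 0.1 N and angle between caddy_mouth's own z axis and vertical below 0.05 rad and height (world z) of caddy_mouth below 0.085 m and distance of caddy_mouth from where it was at the start of the episode below 0.03 m); the arm keeps its last pose, push and grip.
It fails at once if the outer lid comes off the inner lid while the inner lid is not home in the caddy (lids parted early, or the inner lid pulled up with the outer) (z of outer_collar in the frame of inner_knob above -0.014 m and (distance between inner_flange and caddy_mouth above 0.006 m or z of inner_flange in the frame of caddy_mouth above 0.004 m)).
It fails at once if the caddy is tipped or shoved away (angle between caddy_mouth's own z axis and vertical above 0.25 rad or distance of caddy_mouth from where it was at the start of the episode above 0.04 m).
It fails at once if the mug, spice jar, garlic or clip is moved by more than 25 mm (distance of any of mug, spice_jar, garlic, pegs from where it was at the start of the episode above 0.025 m).
It also fails if it takes over 51 s, if anything falls off the work surface, if the arm or the gripper's body presses on something with over 40 N, if the wrist force passes 120 N, or if a joint passes its speed limit or range.

## Working session

There is one attempt and no reset: what is moved stays moved. The work goes in short steps, Python scripts to look and compute and a shell command to move; the robot and the scene stay as the last step left them, time stands still between calls to the robot, and variables do not carry over. Pictures are saved under pics/ and viewed, at most 10 in all, crops included, and the job is handed in when it is done.

```bash
mkdir -p pics; cat > h.py <<'E'
import numpy as np, cv2
from workcell import ctrl, cams, spotter
def deproj(cam,rc,z=None,depth=None):
    c=cams.get_calibration(cam);K=np.array(c["mtx"]);T=np.array(c["pose"])
    u=(rc[1]-K[0,2])/K[0,0];v=(rc[0]-K[1,2])/K[1,1]
    rd=np.hypot(u,v);r=rd
    for _ in range(20): r=rd/(1+c["k1"]*r*r)
    s=r/rd if rd>0 else 1
    d=np.array([u*s,-v*s,-1.0]);o=T[:3,3];w=T[:3,:3]@d
    t=depth if depth is not None else (z-o[2])/w[2]
    return o+t*w
E
python3 - <<'E'
from h import *
ims={}
for c in("scene","top"):
    im,d=cams.get_image(c);cv2.imwrite(f"pics/{c}0.png",im[:,:,::-1]);np.save(f"{c}_d0.npy",d)
    for n in("caddy_mouth","inner_knob","inner_flange","outer_collar","mug","spice_jar","garlic","pegs"):
        for r in spotter.place_of(n,c)[:3]:
            p=r["point"];q=tuple(np.clip(np.round(p).astype(int),0,[419,559]))
            print(c,n,round(r["p"],2),np.round(p,1),np.round(deproj(c,p,depth=d[q]),3))
s=ctrl.observe();print(s["time_s"],s["position"],s["tcp_rot"],s["gripper_width"])
E
```

```text
scene caddy_mouth 0.91 [181.3 312.9] [ 0.485 -0.253  0.062]
scene inner_knob 0.83 [259.7 269.6] [0.457 0.29  0.061]
scene inner_knob 0.82 [211.1 291. ] [ 0.497 -0.024  0.044]
scene inner_flange 0.91 [275.5 268.9] [0.458 0.292 0.018]
scene inner_flange 0.79 [216.4 291. ] [ 0.498 -0.026  0.025]
scene inner_flange 0.43 [246.4 288.6] [0.451 0.155 0.025]
scene mug 0.81 [307.  251.5] [0.45  0.424 0.026]
scene mug 0.53 [187.9 336.3] [ 0.423 -0.381 -0.002]
scene spice_jar 0.79 [226.2 255.9] [0.587 0.042 0.01 ]
scene spice_jar 0.31 [312.2 249. ] [0.459 0.418 0.006]
scene garlic 0.9 [332.7 177.7] [0.555 0.538 0.025]
scene pegs 0.39 [188.4 337.9] [ 0.417 -0.386 -0.005]
scene pegs 0.18 [308.  251.1] [0.451 0.425 0.024]
top caddy_mouth 0.91 [217.9 387.6] [ 0.505 -0.248  0.002]
top inner_knob 0.82 [228.3 210.7] [0.455 0.279 0.065]
top inner_knob 0.67 [216.6 321.1] [ 0.495 -0.038  0.064]
top inner_knob 0.47 [228.6 260.6] [0.458 0.136 0.059]
top inner_flange 0.63 [228.7 261.1] [0.457 0.135 0.059]
top inner_flange 0.62 [229.3 213.1] [0.453 0.273 0.062]
top inner_flange 0.57 [216.3 318.4] [ 0.496 -0.031  0.064]
top outer_collar 0.89 [225.6 262.2] [0.465 0.131 0.067]
top mug 0.81 [224.4 175.4] [0.472 0.395 0.016]
top spice_jar 0.56 [187.8 300.4] [0.579 0.022 0.067]
top garlic 0.85 [195.5 140.8] [0.555 0.5   0.035]
0.9 [0.23386076 0.52533048 0.20550527] [2.16915328e-05 2.07882582e-01 9.78153786e-01 5.11115462e-05] 0.9975534199599781
```

```bash
python3 - <<'E'
import cv2,numpy as np
a=cv2.imread("pics/scene0.png")[130:360,140:400];b=cv2.imread("pics/top0.png")[130:290,120:440]
a=cv2.resize(a,(339,300),interpolation=2);b=cv2.resize(b,(800,400),interpolation=2)
cv2.imwrite("pics/crop_s.png",cv2.resize(cv2.imread("pics/scene0.png")[150:350,150:410],(780,600),interpolation=2));cv2.imwrite("pics/crop_t.png",b)
E
```

```text
(no output)
```

View pics/crop_s.png

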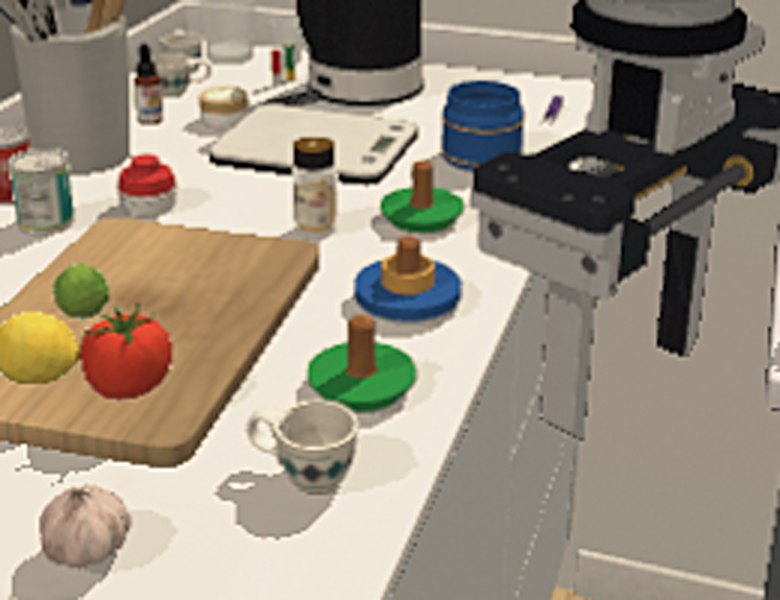

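View pics/crop_t.png

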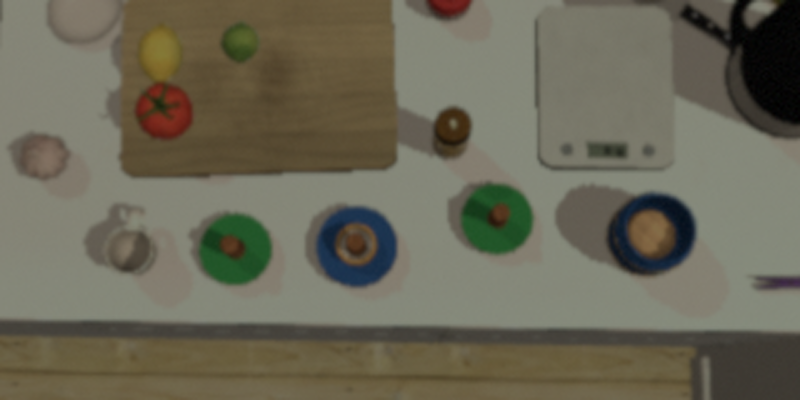

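The candidates for the lid are the green lid at scene (row 260, col 269), the green lid at scene (211, 291), and the blue lid with brass collar at scene (244, 286) / top (227, 262). Only the last is the nested pair: blue outer lid, brass collar and knob poking out. The two greens are look-alikes. The enlarged crops confirm this. The open caddy is at top (218, 382), scene (~190, 310). Next I measure the centres precisely.

```bash
cat >> h.py <<'E'
def cloud(cam,d):
    c=cams.get_calibration(cam);K=np.array(c["mtx"]);T=np.array(c["pose"])
    h,w=d.shape;g=np.mgrid[0:h,0:w];px=np.stack([g[1].ravel(),g[0].ravel()],1).astype(float)[:,None]
    u=cv2.undistortPoints(px,K,np.array([c["k1"],0,0,0.]))[:,0]
    D=d.ravel()[:,None];P=np.c_[u[:,:1]*D,-u[:,1:]*D,-D]
    W=P@T[:3,:3].T+T[:3,3];W[d.ravel()==0]=np.nan
    return W.reshape(h,w,3)
def bluemask(im):
    h=cv2.cvtColor(im,cv2.COLOR_RGB2HSV);return (h[...,0]>100)&(h[...,0]<125)&(h[...,1]>110)
def disc(cam,mask,z):
    """ellipse centre of mask outline, in world at height z"""
    m=mask.astype(np.uint8);cs,_=cv2.findContours(m,cv2.RETR_EXTERNAL,cv2.CHAIN_APPROX_NONE)
    k=cv2.convexHull(max(cs,key=cv2.contourArea))[:,0]
    W=np.array([deproj(cam,(p[1],p[0]),z=z)[:2] for p in k])
    c,r=cv2.minEnclosingCircle(W.astype(np.float32));
    from scipy.optimize import least_squares
    s=least_squares(lambda q:np.hypot(*(W-q[:2]).T)-q[2],[*c,r],loss="soft_l1",f_scale=.001).x
    return np.round(s,4)
E
python3 - <<'E'
from h import *
for cam in("top","scene"):
    im=cv2.imread(f"pics/{cam}0.png")[:,:,::-1].copy();d=np.load(f"{cam}_d0.npy");W=cloud(cam,d);b=bluemask(im)
    for nm,c,R,z in(("lid",(.46,.133),.08,.02),("caddy",(.49,-.25),.08,.08)):
        near=np.hypot(W[...,0]-c[0],W[...,1]-c[1])<R
        m=b&near;print(cam,nm,m.sum(),disc(cam,m,z))
        P=W[near&(W[...,2]>.003)];
        for lo in np.arange(.0,.09,.01):
            q=P[(P[:,2]>lo)&(P[:,2]<lo+.01)]
            if len(q)>5:print("  z%.2f"%lo,len(q),np.round([q[:,0].min(),q[:,0].max(),q[:,1].min(),q[:,1].max()],3),np.round(q.mean(0),4))
    for n in("caddy_mouth","inner_knob","outer_collar"):
        z={"c":.08,"i":.052,"o":.03}[n[0]]
        cams.get_image(cam)
        print(n,[np.round(deproj(cam,r["point"],z=z),4).tolist() for r in spotter.place_of(n,cam)[:3]])
E
```

```text
top lid 462 [0.4649 0.1338 0.0455]
  z0.00 152 [0.383 0.536 0.056 0.21 ] [0.4517 0.1287 0.0043]
  z0.01 232 [0.417 0.514 0.086 0.182] [0.4653 0.1326 0.0183]
  z0.02 473 [0.417 0.514 0.086 0.182] [0.4645 0.1327 0.0225]
  z0.03 56 [0.442 0.503 0.11  0.157] [0.4674 0.135  0.0364]
  z0.04 26 [0.444 0.486 0.112 0.157] [0.4642 0.1299 0.0413]
  z0.05 10 [0.455 0.468 0.124 0.144] [0.4599 0.1317 0.0565]
  z0.06 38 [0.456 0.474 0.126 0.144] [0.465  0.134  0.0645]
top caddy 353 [ 0.4782 -0.2091  0.0426]
  z0.00 264 [ 0.413  0.567 -0.328 -0.171] [ 0.4893 -0.2574  0.005 ]
  z0.01 57 [ 0.435  0.568 -0.261 -0.171] [ 0.4918 -0.221   0.0151]
  z0.02 45 [ 0.437  0.527 -0.261 -0.171] [ 0.4846 -0.2299  0.0257]
  z0.03 66 [ 0.436  0.527 -0.261 -0.171] [ 0.4806 -0.2281  0.0359]
  z0.04 206 [ 0.437  0.524 -0.261 -0.17 ] [ 0.482  -0.2153  0.047 ]
  z0.05 150 [ 0.437  0.528 -0.259 -0.17 ] [ 0.4787 -0.2073  0.053 ]
  z0.06 97 [ 0.438  0.526 -0.256 -0.171] [ 0.4722 -0.2001  0.064 ]
  z0.07 96 [ 0.443  0.524 -0.257 -0.173] [ 0.4846 -0.2139  0.0758]
  z0.08 58 [ 0.442  0.523 -0.256 -0.175] [ 0.4826 -0.2203  0.08
[... 668 characters left out ...]
 z0.00 14 [ 0.435  0.565 -0.231 -0.171] [ 0.5078 -0.1881  0.007 ]
  z0.01 36 [ 0.435  0.569 -0.244 -0.17 ] [ 0.4922 -0.189   0.0154]
  z0.02 48 [ 0.436  0.521 -0.217 -0.17 ] [ 0.4735 -0.183   0.0252]
  z0.03 44 [ 0.436  0.522 -0.216 -0.171] [ 0.4757 -0.1853  0.0353]
  z0.04 53 [ 0.436  0.52  -0.262 -0.17 ] [ 0.4764 -0.1922  0.0457]
  z0.05 93 [ 0.435  0.522 -0.263 -0.171] [ 0.4803 -0.2127  0.0554]
  z0.06 123 [ 0.439  0.525 -0.259 -0.171] [ 0.4829 -0.21    0.0651]
  z0.07 123 [ 0.441  0.523 -0.259 -0.171] [ 0.4819 -0.2134  0.0746]
caddy_mouth [[0.4774, -0.2053, 0.08]]
inner_knob [[0.4666, 0.2662, 0.052], [0.4374, 0.4615, 0.052], [0.5002, -0.0142, 0.052]]
outer_collar [[0.4683, 0.1339, 0.03]]
```

```bash
cat >> h.py <<'E'
def caddyfit(cam,im,d):
    from scipy.optimize import least_squares
    W=cloud(cam,d);P=W[(np.hypot(W[...,0]-.4825,W[...,1]+.2155)<.06)&(W[...,2]>.072)&(W[...,2]<.09)]
    s=least_squares(lambda q:np.hypot(*(P[:,:2]-q).T)-.0405,[.4825,-.2155],loss="soft_l1",f_scale=.002).x
    return np.round(s,4),len(P),np.round(np.median(P[:,2]),4)
E
python3 - <<'E'
from h import *
from scipy.optimize import least_squares
for cam in("top","scene"):
    d=np.load(f"{cam}_d0.npy");print(cam,caddyfit(cam,None,d));W=cloud(cam,d)
    P=W[(np.hypot(W[...,0]-.4645,W[...,1]-.1345)<.06)&(W[...,2]>.004)&(W[...,2]<.028)]
    print("lid extents mid",np.round([(np.percentile(P[:,i],1)+np.percentile(P[:,i],99))/2 for i in(0,1)],4))
    Q=W[(np.hypot(W[...,0]-.4645,W[...,1]-.1345)<.02)&(W[...,2]>.058)]
    print("knob top",np.round(Q.mean(0),4),Q.min(0).round(3),Q.max(0).round(3))
E
```

```text
top (array([ 0.4829, -0.2154]), 143, np.float64(0.0791))
lid extents mid [0.4653 0.1339]
knob top [0.4646 0.1332 0.0639] [0.456 0.124 0.058] [0.474 0.144 0.07 ]
scene (array([ 0.4822, -0.2137]), 95, np.float64(0.0759))
lid extents mid [0.4635 0.1394]
knob top [0.4633 0.1384 0.0615] [0.454 0.129 0.058] [0.472 0.148 0.064]
```

```bash
python3 -m crank '[0,0,0,0,0,-1,1, 0,0,0,0,0,-1,1, 0,0,0,0,0,-1,1, 0,0,0,0,0,-1,1, -0.09,-0.15,0,0,0,0,1, -0.09,-0.15,0,0,0,0,1, -0.09,-0.15,0,0,0,0,1, -0.09,-0.15,0,0,0,0,1, -0.09,-0.15,0,0,0,0,1, -0.09,-0.15,0,0,0,0,1, -0.09,-0.15,0,0,0,0,1, -0.09,-0.15,0,0,0,0,1, -0.09,-0.15,0,0,0,0,1, -0.09,-0.15,0,0,0,0,1, -0.09,-0.15,0,0,0,0,1, -0.09,-0.15,0,0,0,0,1, -0.073,-0.15,0,0,0,0,1, 0,0,0,0,0,0,1]' 20
```

```text
time_s: 3.0
position: [0.4675, 0.1305, 0.2055]
tcp_rot: [0.001, 0.003, 1.0, -0.002]
ft_force: [0.3, -0.1, 1.1]
gripper_width: 0.998
gripper_force: 0.0
```

```bash
python3 -m crank '[0,0,0.1,0,0,0,1, 0,0,0.1,0,0,0,1, 0,0,0.1,0,0,0,1, 0,0,0.1,0,0,0,1, 0,0,0,0,0,0,1, 0,0,0,0,0,0,1]'
```

```text
time_s: 3.5
position: [0.4636, 0.1357, 0.125]
tcp_rot: [-0.001, -0.0, 1.0, -0.0]
ft_force: [0.2, -0.6, 0.2]
gripper_width: 0.999
gripper_force: 0.0
```

```bash
python3 -m crank '[0,0,0.1,0,0,0,1, 0,0,0.1,0,0,0,1, 0,0,0.1,0,0,0,1, 0,0,0.07,0,0,0,1, 0,0,0.035,0,0,0,1, 0,0,0,0,0,0,0.5, 0,0,0,0,0,0,0.3, 0,0,0,0,0,0,0, 0,0,0,0,0,0,0, 0,0,0,0,0,0,0, 0,0,0,0,0,0,0, 0,0,0,0,0,0,0, 0,0,0,0,0,0,0]' 25
```

```text
time_s: 4.58
position: [0.4646, 0.1354, 0.0447]
tcp_rot: [0.0, -0.0, 1.0, 0.0]
ft_force: [0.5, 0.1, -0.6]
gripper_width: 0.472
gripper_force: 0.0
```

```bash
python3 -m crank '[0,0,0,0,0,0,0, 0,0,0,0,0,0,0, 0,0,0,0,0,0,0, 0,0,0,0,0,0,0, 0,0,0,0,0,0,0, 0,0,0,0,0,0,0, 0,0,0,0,0,0,0]' 25
```

```text
time_s: 5.17
position: [0.4645, 0.1351, 0.0445]
tcp_rot: [-0.0, -0.0, 1.0, -0.0]
ft_force: [0.1, -2.5, 1.7]
gripper_width: 0.222
gripper_force: 25.0
```

```bash
python3 -m crank '[0,0,-0.03,0,0,0,0, 0,0,-0.06,0,0,0,0, 0,0,-0.08,0,0,0,0, 0,0,-0.08,0,0,0,0, 0,0,-0.08,0,0,0,0, 0,0,-0.08,0,0,0,0, 0,0,-0.08,0,0,0,0, 0,0,-0.06,0,0,0,0, 0,0,-0.03,0,0,0,0, 0,0,0,0,0,0,0, 0,0,0,0,0,0,0, 0,0,0,0,0,0,0]'
```

```text
time_s: 6.17
position: [0.4636, 0.1354, 0.1595]
tcp_rot: [-0.001, -0.0, 1.0, 0.0]
ft_force: [0.2, -0.6, -3.0]
gripper_width: 0.226
gripper_force: 25.0
```

```bash
python3 - <<'E'
from h import *
im,d=cams.get_image("scene");cv2.imwrite("pics/s1.png",cv2.resize(im[150:350,150:410,::-1],(780,600)))
print(ctrl.observe()["position"])
E
```

```text
[0.46361443 0.13534395 0.15944352]
```

View pics/s1.png

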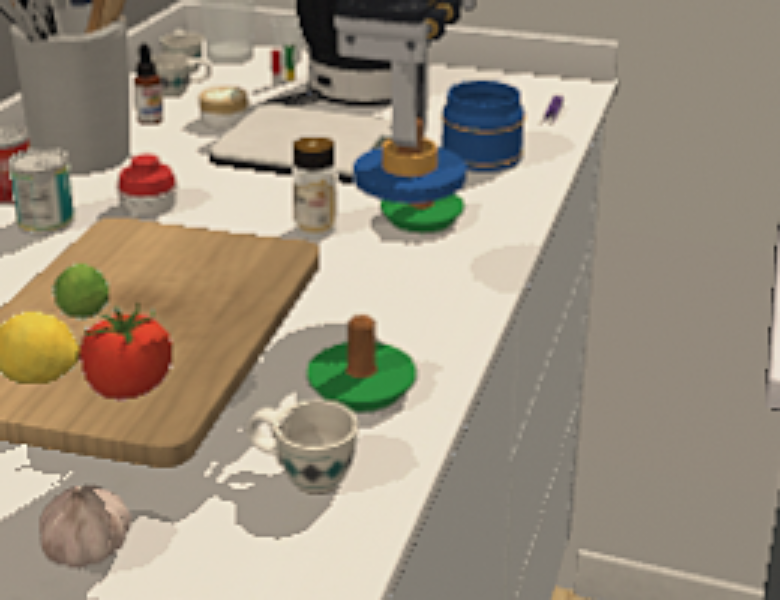

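The pair is lifted with the outer lid nested (blue disc at crop (410, 170)), hanging level in the grip. Now over to the caddy.

```bash
python3 -m crank '[-0.005,-0.04,0,0,0,0,0, -0.005,-0.08,0,0,0,0,0, -0.005,-0.11,0,0,0,0,0, -0.005,-0.12,0,0,0,0,0, -0.005,-0.12,0,0,0,0,0, -0.005,-0.12,0,0,0,0,0, -0.005,-0.12,0,0,0,0,0, -0.005,-0.12,0,0,0,0,0, -0.005,-0.12,0,0,0,0,0, -0.005,-0.12,0,0,0,0,0, -0.005,-0.12,0,0,0,0,0, -0.005,-0.12,0,0,0,0,0, -0.005,-0.12,0,0,0,0,0, -0.005,-0.12,0,0,0,0,0, -0.005,-0.11,0,0,0,0,0, -0.005,-0.08,0,0,0,0,0, -0.005,-0.03,0,0,0,0,0, -0.005,0,0,0,0,0,0, 0,0,0,0,0,0,0, 0,0,0,0,0,0,0]'
```

```text
time_s: 7.88
position: [0.4821, -0.2175, 0.1601]
tcp_rot: [-0.0, -0.0, 1.0, 0.001]
ft_force: [-0.0, -0.8, -3.1]
gripper_width: 0.222
gripper_force: 25.0
```

```bash
python3 -m crank '[0,0,0,0,0,0,0, 0,0,0,0,0,0,0, 0,0,0,0,0,0,0, 0,0,0,0,0,0,0]'; python3 - <<'E'
from h import *
for cam in("scene","top"):
    im,d=cams.get_image(cam);cv2.imwrite(f"pics/{cam}2f.png",im[:,:,::-1]);W=cloud(cam,d)
    near=(np.hypot(W[...,0]-.48,W[...,1]+.215)<.06)
    P=W[near&(W[...,2]>.115)&(W[...,2]<.14)&bluemask(im)]
    print(cam,len(P),"lid mid",np.round([(np.percentile(P[:,i],1)+np.percentile(P[:,i],99))/2 for i in(0,1)],4),np.round([np.percentile(P[:,i],[1,99]) for i in (0,1,2)],3).tolist())
    print(caddyfit(cam,im,d))
a=cv2.imread("pics/scene2f.png")[90:240,240:390];b=cv2.imread("pics/top2f.png")[170:270,332:432]
cv2.imwrite("pics/c2.png",np.hstack([cv2.resize(a,(400,400)),cv2.resize(b,(400,400))]))
print(ctrl.observe()["position"])
E
```

```text
time_s: 8.22
position: [0.4825, -0.2181, 0.1606]
tcp_rot: [0.0, -0.0, 1.0, 0.0]
ft_force: [-0.7, -0.5, -2.7]
gripper_width: 0.224
gripper_force: 25.0
scene 183 lid mid [ 0.4822 -0.209 ] [[0.437, 0.528], [-0.25, -0.168], [0.126, 0.137]]
(array([ 0.4822, -0.2138]), 99, np.float64(0.076))
top 164 lid mid [ 0.4831 -0.1967] [[0.438, 0.528], [-0.218, -0.176], [0.129, 0.14]]
(array([ 0.4828, -0.2154]), 49, np.float64(0.0796))
[ 0.48255881 -0.21834728  0.16055318]
```

View pics/c2.png

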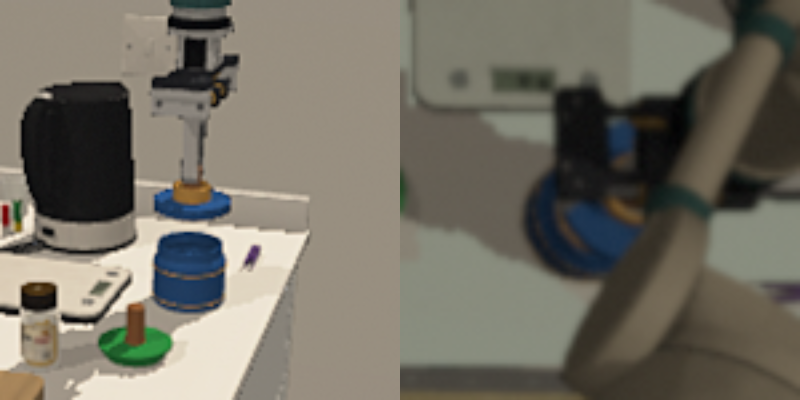

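```bash
cat > fit.py <<'E'
from h import *
from scipy.optimize import least_squares
def fit(P,r,c0=(.4825,-.2165)): return np.round(least_squares(lambda q:np.hypot(*(P[:,:2]-q).T)-r,c0,loss="soft_l1",f_scale=.0015).x,4),len(P)
def run(img=False):
    for cam in("scene","top"):
        im,d=cams.get_image(cam);W=cloud(cam,d);rr=np.hypot(W[...,0]-.4825,W[...,1]+.2165)
        S=lambda a,b,lo=.036,hi=.06:W[(rr<hi)&(rr>lo)&(W[...,2]>a)&(W[...,2]<b)]
        print(cam,"body",fit(S(.01,.06,.04),.047),"rim",fit(S(.073,.087),.0405))
        A=W[(rr<.06)&(W[...,2]>.11)&(W[...,2]<.1275)&bluemask(im)]
        if len(A)>8: print("  skirt",fit(A,.049))
        m=bluemask(im)&(rr<.06)
        for nm,a,b in(("lidpix",.11,.145),("cadpix",0,.09)):
            q=np.argwhere(m&(W[...,2]>a)&(W[...,2]<b))
            if len(q): print("  ",nm,q.min(0),q.max(0),"col mid",(q[:,1].min()+q[:,1].max())/2)
run()
E
python3 fit.py
```

```text
scene body (array([ 0.4824, -0.2157]), 415) rim (array([ 0.4819, -0.2147]), 77)
  skirt (array([ 0.4832, -0.2205]), 9)
   lidpix [161 298] [171 325] col mid 311.5
   cadpix [177 298] [206 323] col mid 310.5
top body (array([ 0.4836, -0.2161]), 156) rim (array([ 0.4831, -0.2155]), 42)
   lidpix [201 374] [234 390] col mid 382.0
   cadpix [214 365] [237 385] col mid 375.0
```

```bash
python3 -m crank '[0,0.0135,0.03,0,0,0,0, 0,0,0.05,0,0,0,0, 0,0,0.05,0,0,0,0, 0,0,0.03,0,0,0,0, 0,0,0.02,0,0,0,0, 0,0,0.02,0,0,0,0, 0,0,0.01,0,0,0,0, 0,0,0.01,0,0,0,0, 0,0,0,0,0,0,0, 0,0,0,0,0,0,0, 0,0,0,0,0,0,0]'
```

```text
time_s: 9.33
position: [0.4828, -0.2161, 0.1168]
tcp_rot: [0.0, -0.0, 1.0, -0.0]
ft_force: [0.1, -0.0, -2.7]
gripper_width: 0.223
gripper_force: 25.0
```

```bash
python3 -m crank '[0,0,0.008,0,0,0,0, 0,0,0.008,0,0,0,0, 0,0,0.007,0,0,0,0, 0,0,0.005,0,0,0,0, 0,0,0,0,0,0,0, 0,0,0,0,0,0,0, 0,0,0,0,0,0,0]'
```

```text
time_s: 9.92
position: [0.4825, -0.2159, 0.1108]
tcp_rot: [0.0, -0.0, 1.0, 0.0]
ft_force: [-0.0, -0.1, -2.9]
gripper_width: 0.224
gripper_force: 25.0
```

```bash
python3 -m crank '[0,0,0.003,0,0,0,0, 0,0,0.003,0,0,0,0, 0,0,0,0,0,0,0, 0,0,0,0,0,0,0, 0,0,0,0,0,0,0]'
```

```text
time_s: 10.33
position: [0.4827, -0.2162, 0.1103]
tcp_rot: [0.0, -0.0, 1.0, -0.0]
ft_force: [-1.7, -0.5, 4.5]
gripper_width: 0.226
gripper_force: 25.0
```

```bash
python3 -m crank '[0,0,0,0,0,0,0.35, 0,0,0,0,0,0,0.5, 0,0,0,0,0,0,1, 0,0,0,0,0,0,1, 0,0,0,0,0,0,1, 0,0,0,0,0,0,1, 0,0,0,0,0,0,1, 0,0,0,0,0,0,1, 0,0,0,0,0,0,1, 0,0,0,0,0,0,1, 0,0,0,0,0,0,1, 0,0,0,0,0,0,1]'; python3 - <<'E'
from h import *
for cam in("scene","top"):
    im,d=cams.get_image(cam);cv2.imwrite(f"pics/{cam}3f.png",im[:,:,::-1]);W=cloud(cam,d)
    for nm,lo,hi in(("knob",.118,.14),("plate",.075,.1)):
        P=W[(np.hypot(W[...,0]-.4825,W[...,1]+.2165)<(.02 if nm=="knob" else .058))&(W[...,2]>lo)&(W[...,2]<hi)]
        if len(P):print(cam,nm,len(P),np.round(np.median(P,0),4),P.min(0).round(3),P.max(0).round(3))
a=cv2.imread("pics/scene3f.png")[130:230,260:360];b=cv2.imread("pics/top3f.png")[170:270,332:432]
cv2.imwrite("pics/c3.png",np.hstack([cv2.resize(a,(400,400)),cv2.resize(b,(400,400))]))
E
```

```text
time_s: 11.33
position: [0.4825, -0.2159, 0.1097]
tcp_rot: [0.0, -0.0, 1.0, 0.0]
ft_force: [-0.2, -0.0, 0.4]
gripper_width: 0.996
gripper_force: 0.0
scene knob 13 [ 0.478  -0.2085  0.1249] [ 0.474 -0.224  0.119] [ 0.484 -0.203  0.129]
scene plate 267 [ 0.4748 -0.193   0.0851] [ 0.434 -0.255  0.075] [ 0.53  -0.163  0.1  ]
top knob 4 [ 0.4908 -0.2135  0.1302] [ 0.491 -0.217  0.129] [ 0.494 -0.209  0.131]
top plate 270 [ 0.4692 -0.2068  0.0872] [ 0.438 -0.236  0.077] [ 0.531 -0.171  0.1  ]
```

View pics/c3.png

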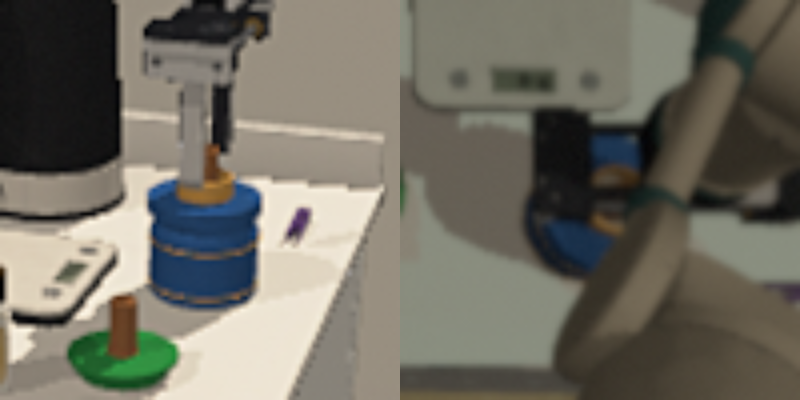

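The lids sit level on the caddy, plate top at z ≈ 0.087 and knob top at ≈ 0.130, which matches home. The fingers are open around the collar (left crop at (205, 185)). Now I grip the collar.

```bash
python3 -m crank '[0,0,0.03,0,0,0,1, 0,0,0.03,0,0,0,1, 0,0,0.02,0,0,0,1, 0,0,0.015,0,0,0,1, 0,0,0,0,0,0,1, 0,0,0,0,0,0,0.6, 0,0,0,0,0,0,0.55, 0,0,0,0,0,0,0.5, 0,0,0,0,0,0,0.45, 0,0,0,0,0,0,0.4, 0,0,0,0,0,0,0.4, 0,0,0,0,0,0,0.4, 0,0,0,0,0,0,0.4, 0,0,0,0,0,0,0.4, 0,0,0,0,0,0,0.4]' 20
```

```text
time_s: 12.68
position: [0.4826, -0.216, 0.0907]
tcp_rot: [0.0, -0.0, 1.0, -0.0]
ft_force: [-0.8, -0.4, -0.1]
gripper_width: 0.496
gripper_force: 20.0
```

```bash
python3 -m crank '[0,0,-0.005,0,0,0,0.4, 0,0,-0.005,0,0,0,0.4, 0,0,-0.01,0,0,0,0.4, 0,0,-0.01,0,0,0,0.4, 0,0,0,0,0,0,0.4, 0,0,0,0,0,0,0.4]'; python3 -m crank '[0,0,-0.02,0,0,0,0.4, 0,0,-0.03,0,0,0,0.4, 0,0,-0.04,0,0,0,0.4, 0,0,-0.05,0,0,0,0.4, 0,0,-0.06,0,0,0,0.4, 0,0,-0.06,0,0,0,0.4, 0,0,-0.06,0,0,0,0.4, 0,0,-0.06,0,0,0,0.4, 0,0,-0.06,0,0,0,0.4, 0,0,-0.06,0,0,0,0.4, 0,0,-0.05,0,0,0,0.4, 0,0,-0.04,0,0,0,0.4, 0,0,-0.03,0,0,0,0.4, 0,0,-0.02,0,0,0,0.4, 0,0,0,0,0,0,0.4, 0,0,0,0,0,0,0.4, 0,0,0,0,0,0,0.4, 0,0,0,0,0,0,0.4]'; python3 - <<'E'
from h import *
im,d=cams.get_image("scene");W=cloud("scene",d);cv2.imwrite("pics/c4.png",cv2.resize(im[80:230,240:390,::-1],(600,600)))
for lo,hi in((.07,.1),(.12,.14),(.17,.25)):
    P=W[(np.hypot(W[...,0]-.4825,W[...,1]+.2165)<.06)&(W[...,2]>lo)&(W[...,2]<hi)]
    if len(P):print(lo,len(P),np.round(np.median(P,0),4),P.min(0).round(3),P.max(0).round(3))
E
```

```text
time_s: 13.18
position: [0.4826, -0.216, 0.0968]
tcp_rot: [0.0, -0.0, 1.0, -0.0]
ft_force: [-0.8, 0.4, -2.8]
gripper_width: 0.498
gripper_force: 20.0
time_s: 14.68
position: [0.4822, -0.2158, 0.224]
tcp_rot: [-0.001, -0.0, 1.0, 0.0]
ft_force: [0.4, -0.5, -1.4]
gripper_width: 0.499
gripper_force: 20.0
0.07 251 [ 0.4771 -0.2004  0.0818] [ 0.438 -0.258  0.07 ] [ 0.527 -0.17   0.1  ]
0.12 21 [ 0.482  -0.2088  0.1254] [ 0.473 -0.219  0.121] [ 0.492 -0.2    0.129]
0.17 358 [ 0.4759 -0.1891  0.2184] [ 0.434 -0.257  0.205] [ 0.529 -0.162  0.25 ]
```

View pics/c4.png

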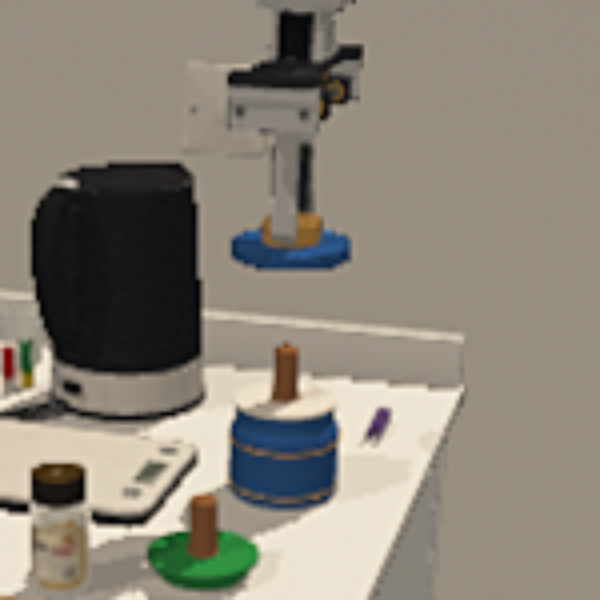

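The outer lid is held level at (290, 245), about 133 mm up. The white inner lid is seated on the caddy at (285, 400). I'll let the arm settle, then hand in.

```bash
python3 -m crank '[0,0,0,0,0,0,0.4, 0,0,0,0,0,0,0.4, 0,0,0,0,0,0,0.4, 0,0,0,0,0,0,0.4, 0,0,0,0,0,0,0.4, 0,0,0,0,0,0,0.4]'; python3 -c "
from workcell import ctrl
print(ctrl.sign_off())"
```

```text
time_s: 15.23
position: [0.4825, -0.216, 0.2247]
tcp_rot: [0.0, -0.0, 1.0, 0.0]
ft_force: [0.4, 0.0, -1.9]
gripper_width: 0.497
gripper_force: 20.0
the job is handed in; nothing more can be done
None
```

The job is handed in at 15.2 s, verdict not shown: the inner lid looks fully seated on the caddy, and the outer lid is held level by its collar about 13 cm above where it sat.

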